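# Dry-fit a turned newel-post finial on the faceplate

### The arm

A 6-joint arm with a two-finger parallel gripper is mounted at the origin on the work surface. World frame = base frame: x ahead of the robot, y to its left, z up, the work surface at z = 0. Lengths are in m, angles in rad, forces in N, time in s.
With the tool pointing down it reaches from about 0.425 to 0.95 m from the base axis. Payload 3.5 kg.
Tool frame: the origin (TCP) lies midway between the tips of the shut fingers; the grasp point (between the pads) lies 19 mm behind it; z points along the fingers, y is the line along which they close (so a half turn about z gives the same grasp; the last joint's range is limited). The gripper opens to 85 mm and grips with 20 to 120 N. Pads are 22 mm wide; open, the fingers measure 114 mm over their backs; the gripper's body (76 mm by 85 mm) begins 54 mm behind the grasp point. The pads swing forward as they close: fully open they stand 13 mm farther back than shut.
Start: joints at [1.183, 0.286, 1.577, -0, 1.279, -0.15], TCP at [0.159, 0.656, 0.231] pointing down, gripper open.
Joint ranges: [-2.77, 2.77], [-0.9, 2.22], [0.21, 2.48], [-1.53, 4.67], [0.24, 2.81], [-2.84, 2.84]. Speed limits (rad/s): [2.79, 2.79, 3.14, 3.14, 3.14, 3.14].

### API

Orientations are given as a unit quaternion [x, y, z, w].
In Python, from plant import * gives the robot as it stands.
- The arm moves only by the tool move_arm, never from a script. Its argument "moves" is a list of rows, each a list of 3 entries, a list of its own where there are three numbers: the opening, from 0 (shut) to 1 (fully open), then the shift along the tool's x, y, z in m, then the turn, a rotation vector about the tool's x, y, z in rad. A call has exactly 10 rows; each row shifts and turns the commanded pose from where the row before left it, along the tool's axes as they then stand; what a row does not reach is not made up. A row lasts 1/12 s, in which the tool goes at most 41.7 mm and 7.16 degrees, less where a joint would pass 70% of its speed; a pose out of reach is approached as far as the arm can. A call is refused whole if a number of a shift passes 0.0417 or a number of a turn 0.125, either way. A call with a gripper value outside its range is refused whole. The fingers move at their own pace and stop on an object; "grip_force" is the grip in N (left out, the last holds). Time passes only in rows, so rows that do not move let the fingers close, or fill a call up. It gives the time, the measured TCP pose, the force, the opening and the grip force at its end, in the units of the state.
- get_state(): the state, without advancing time (a new reading comes with each control period).
- read_camera(name): name is "side" or "top"; returns the picture (480x640x3 uint8, red, green, blue); there is no depth.
- camera_params(name): a dict with "fx", "fy", "cx", "cy" (pixels), "rvec" (rotation vector, rad) and "tvec" (3), from world to camera coordinates, as OpenCV has them. Camera axes: x right, y down, z forward; pixel columns grow to the right and rows downward; lengths in m; the calibration is good to about 2 mm. A picture is of the moment at which its call begins. camera_params takes no time and is no camera call.
- sign_off(): hands the job in; it is judged then, once.
The state is a dict: "time": time; "qpos": joint angles; "dq": joint speeds; "joint_efforts": joint torques, N m; "eef_pos": TCP position; "tcp_rot": TCP orientation; "contact_force": force on the tool from outside, world axes, zero at the start; "wrist_torque": the same for the moment, N m; "opening": opening from 0.0 (shut) to 1.0 (fully open); "finger_force": force on a finger pad.
Only numpy, scipy, OpenCV 4.12 (cv2) and the standard library are available. Lean on these libraries where they do the work, as an engineer would, in place of code of your own. Each camera call takes 0.05 s, during which the arm holds its last target. There are 200 camera calls.

### The job

Dry-fit the four turned wooden parts on the steel faceplate as one upright column: first the wide round foot, on it the tall barrel, then the square collar, and the domed finial on top, each seated fully home with its socket over the tenon below. Leave the small wooden cup, the cork sanding block, the steel ring and the glue bottle where they stand.

Things in the scene. Friction and masses are not known exactly. Their poses are not given: they have to be found in the camera images.
- faceplate: Steel faceplate, a disc 90 mm in diameter and 20 mm thick lying flat, fixed to the bench; in the middle of its top a tapered round steel pilot, 12 mm high, 22 mm across at the root and 15 mm at the tip (32 mm above the bench). The foot seats on its flat top. Origin at the centre of the underside, z up.
- foot: Turned foot of pale wood, loose, round, 62 mm in diameter with upright sides up to 26 mm, then bevelled to 48 mm across at its flat top, 34 mm above its underside. Round socket underneath, 28 mm wide, 15 mm deep. Tapered round tenon on top, 12 mm high, 22 mm across at the root, 15 mm at the tip. Origin: centre of the underside, z up; starts upright on the bench (z = 0). About 75 g.
- barrel: Turned barrel of pale wood, loose, round, the tallest part: 46 mm across at the underside, 54 mm with upright sides from 15 to 44 mm up, then narrowing to 40 mm at its flat top, 62 mm above its underside. Round socket underneath, 28 mm wide, 15 mm deep. Tapered round tenon on top, 12 mm high, 22 mm across at the root, 15 mm at the tip. Origin: centre of the underside, z up; starts upright on the bench (z = 0). About 85 g.
- collar: Square collar of pale wood, loose, 46 x 46 mm with upright sides and a flat top 22 mm above its underside. Round socket underneath, 28 mm wide, 15 mm deep. Tapered round tenon on top, 12 mm high, 22 mm across at the root, 15 mm at the tip. Origin: centre of the underside, z up; starts upright on the bench (z = 0). Its x and y axes are square to its sides, its yaw in the column is free. About 35 g.
- finial: Domed finial of pale wood, loose, round, the narrowest part and the only one without a tenon: 42 mm in diameter with upright sides up to 36 mm, then a dome that ends in a small tip 56 mm above its underside. Round socket underneath, 28 mm wide, 15 mm deep. Origin: centre of the underside, z up; starts upright on the bench (z = 0). About 40 g.
- wood_cup: Small turned wooden cup of darker wood, loose, open, 44 mm across the rim and 50 mm high; not to be disturbed. Origin at the centre of the underside.
- sanding_block: Cork sanding block, loose, 60 x 34 x 26 mm (x, y, z); not to be disturbed. Origin at the centre of the underside.
- jaw_ring: Dark steel ring lying flat, loose, 40 mm outside, 26 mm inside, 16 mm high; not to be disturbed. Origin at the centre of the underside.
- glue_bottle: White plastic glue bottle, loose, 44 mm in diameter and 100 mm high, standing; not to be disturbed. Origin at the centre of the underside.
There are look-alikes about, which are no part of the job. What is shaped like the barrel but red is not meant. Leave any black look-alike of the finial alone.

How it is judged:
At the end, for the whole second after the job is handed in: Foot on faceplate, barrel on foot, collar on barrel, finial on collar: each one's underside within 4 mm of the height of the flat top below it and its axis within 8 mm of the part below, each upright to 0.1 rad (6 degrees), released and at rest (z of foot in the frame of faceplate between 0.016 and 0.024 m and horizontal distance between foot and faceplate below 0.008 m and angle between each of foot, barrel, collar, finial's own z axis and vertical below 0.1 rad and linear speed of each of foot, barrel, collar, finial below 0.02 m/s and angular speed of each of foot, barrel, collar, finial below 0.2 rad/s and z of barrel in the frame of foot between 0.03 and 0.038 m and horizontal distance between barrel and foot below 0.008 m and z of collar in the frame of barrel between 0.058 and 0.066 m and horizontal distance between collar and barrel below 0.008 m and z of finial in the frame of collar between 0.018 and 0.026 m and horizontal distance between finial and collar below 0.008 m); the robot touches nothing.
It fails at once if the wood cup is shifted by more than 30 mm or knocked over (distance of wood_cup from where it was at the start of the episode above 0.03 m or angle between wood_cup's own z axis and vertical above 0.5 rad).
It fails at once if the sanding block is shifted by more than 30 mm or knocked over (distance of sanding_block from where it was at the start of the episode above 0.03 m or angle between sanding_block's own z axis and vertical above 0.5 rad).
It fails at once if the jaw ring is shifted by more than 30 mm or knocked over (distance of jaw_ring from where it was at the start of the episode above 0.03 m or angle between jaw_ring's own z axis and vertical above 0.5 rad).
It fails at once if the glue bottle is shifted by more than 30 mm or knocked over (distance of glue_bottle from where it was at the start of the episode above 0.03 m or angle between glue_bottle's own z axis and vertical above 0.5 rad).
It also fails if it takes over 128 s, if anything falls off the work surface, if the arm or the gripper's body presses on something with over 40 N, if the wrist force passes 120 N, or if a joint passes its speed limit or range.

## Working session

There is one attempt and no reset: what is moved stays moved. The work goes in short steps, Python scripts to look and compute and a tool call to move; the robot and the scene stay as the last step left them, time stands still between calls to the robot, and variables do not carry over. Pictures are saved under pics/ and viewed, at most 14 in all, crops included, and the job is handed in when it is done.

Besides the shell and the picture viewer there is one more tool, called after "Request:" by a JSON object that holds its "fn" and its "kwargs". move_arm: Moves the arm, as the interface text tells. Its arguments: {"type":"object","properties":{"moves":{"type":"array"},"grip_force":{"type":"number"}},"required":["moves"]}

```bash
mkdir -p pics; python3 - <<'E'
from plant import *
import cv2
for n in("side","top"):
    cv2.imwrite(f"pics/{n}0.png",read_camera(n)[:,:,::-1]); p=camera_params(n); print(n,p)
s=get_state(); print({k:s[k] for k in("time","eef_pos","tcp_rot","opening","contact_force")})
E
```

```text
side {'fx': 596.1331132178036, 'fy': 596.1331132178036, 'cx': 313.2967734323982, 'cy': 229.14693086484183, 'rvec': array([ 2.2064448 , -0.69461626,  0.3303043 ]), 'tvec': array([-0.42465009,  0.26421536,  0.82456576])}
top {'fx': 537.9770363957193, 'fy': 537.9770363957193, 'cx': 316.49286304387914, 'cy': 239.73296689060524, 'rvec': array([ 2.17413304, -2.0305877 ,  0.2278725 ]), 'tvec': array([0.02056424, 0.56317494, 0.92870158])}
{'time': 0.1, 'eef_pos': array([0.15876192, 0.65544662, 0.2300534 ]), 'tcp_rot': array([ 1.18625870e-01,  9.92938424e-01, -1.05125871e-03, -2.88617346e-04]), 'opening': 1.0016842133281352, 'contact_force': array([-0.32864954,  0.2433132 , -0.26344897])}
```

View pics/top0.png

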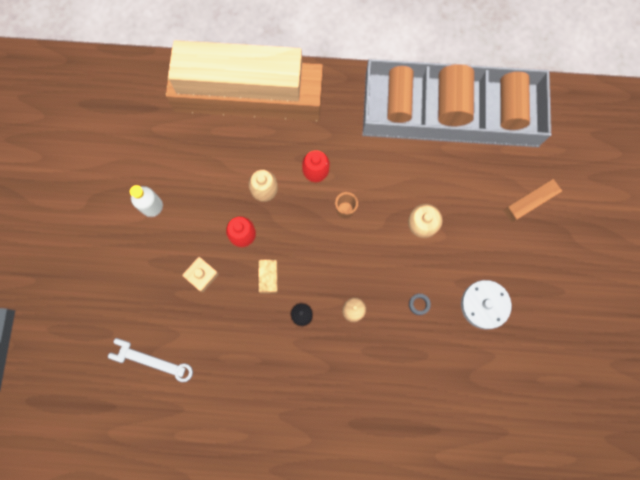

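View pics/side0.png

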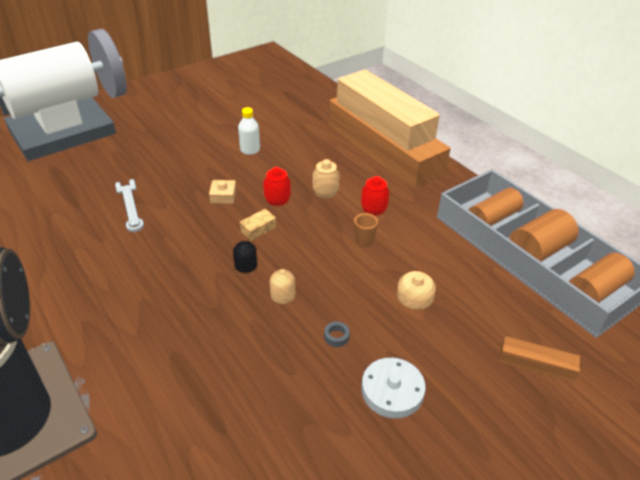

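```bash
cat >h.py <<'E'
from plant import *
import cv2,numpy as np
from scipy.spatial.transform import Rotation as Ro
def cam(n):
    p=camera_params(n);R=cv2.Rodrigues(p["rvec"])[0];K=np.array([[p["fx"],0,p["cx"]],[0,p["fy"],p["cy"]],[0,0,1]])
    return K,R,np.array(p["tvec"])
def ray(n,uv):
    K,R,t=cam(n);return -R.T@t,R.T@np.linalg.inv(K)@np.r_[uv,1]
def onplane(n,uv,z):
    c,d=ray(n,uv);return (c+d*(z-c[2])/d[2])[:2]
def proj(n,X):
    K,R,t=cam(n);q=K@(R@np.array(X,float)+t);return q[:2]/q[2]
def vert(uvt,uvs):
    "x,y of the vertical axis seen at both pixels, heights free"
    A=[];b=[]
    for n,uv in(("top",uvt),("side",uvs)):
        c,d=ray(n,uv);m=np.array([-d[1],d[0]]);m/=np.linalg.norm(m);A.append(m);b.append(m@c[:2])
    return np.linalg.solve(A,b)
def blobs(im,kind):
    h=cv2.cvtColor(im,cv2.COLOR_RGB2HSV).astype(int);H,S,V=h[...,0],h[...,1],h[...,2]
    m={"pale":(H>10)&(H<30)&(V>140)&(S>50),"red":(S>200)&(V>110)&((H<6)|(H>174)),"black":V<45,"white":(S<60)&(V>130)}[kind].astype(np.uint8)
    n,l,st,c=cv2.connectedComponentsWithStats(m)
    return [(c[i].round(1),st[i]) for i in range(1,n) if 60<st[i,4]<6000],m
E
python3 - <<'E'
from h import *
for n in("top","side"):
    im=cv2.imread(f"pics/{n}0.png")[:,:,::-1].copy()
    print(n,"C",ray(n,(320,240))[0].round(3),"dir",ray(n,(320,240))[1].round(2))
    for k in("pale","white","red","black"):
        for c,s in blobs(im,k)[0]: print(k,c,s[2:],onplane(n,c,.02).round(3))
a=cv2.imread("pics/top0.png");
E
python3 - <<'E'
import cv2,numpy as np
t=cv2.imread("pics/top0.png");s=cv2.imread("pics/side0.png")
def c(i,x,y,w=40):return cv2.resize(i[y-w//2:y+w//2,x-w//2:x+w//2],(200,200),interpolation=0)
P=[(426,221),(263,185),(200,274),(354,310)];Q=[(416,290),(326,179),(222,191),(283,286)]
cv2.imwrite("pics/crops.png",np.vstack([np.hstack([c(t,*p) for p in P]),np.hstack([c(s,*p,50) for p in Q])]))
E
```

```text
top C [0.345 0.048 1.029] dir [ 0.22  0.   -0.98]
pale [456.2  94.4] [  35   62 1899] [ 0.894 -0.205]
pale [400.1  93.8] [  25   56 1226] [ 0.887 -0.091]
pale [515.4  99.9] [  29   57 1421] [ 0.89  -0.326]
pale [347.3  88. ] [ 40   8 143] [0.892 0.018]
pale [ 77.2 128.1] [ 45  40 460] [0.766 0.555]
pale [117.3 118.7] [ 23  13 102] [0.792 0.478]
pale [581.2 131.3] [22 10 61] [ 0.83  -0.458]
pale [ 15.5 150.4] [27 17 96] [0.711 0.67 ]
pale [510.4 150.8] [ 27   9 102] [ 0.778 -0.315]
pale [550.5 150.2] [ 36  12 146] [ 0.785 -0.395]
pale [ 83.6 170.6] [21 11 80] [0.678 0.528]
pale [508.9 174.4] [16 18 70] [ 0.728 -0.311]
pale [ 62.1 177.9] [28 10 81] [0.66  0.568]
pale [ 13.  224.5] [ 29  14 100] [0.56  0.646]
pale [471.5 220.6] [19 10 66] [ 0.628 -0.238]
pale [470.8 239.9] [ 51  34 497] [ 0.59  -0.237]
pale [ 17.2 240. ] [19  9 65] [0.53  0.632]
pale [532.1 248.2] [21 20 84] [ 0.582 -0.354]
pale [597.6 247.9] [12 14 65] [ 0.591 -0.48 ]
pale [554.1 251.4] [ 27  18 129] [ 0.578 -0.396]
pale [572.7 257.2] [18 18 78] [ 0.569 -0.431]
pale [540.3 261.5] [20 14 61] [ 0.557 -0.369]
pale [508.2 
[... 3767 characters left out ...]
 [ 46  35 627] [ 0.195 -0.227]
pale [303.4 464.2] [ 23  32 102] [ 0.295 -0.296]
pale [268.  470.5] [13 20 71] [ 0.254 -0.277]
white [107.8  46.5] [ 30  38 497] [0.541 1.033]
white [248.6 136. ] [ 22  37 683] [0.631 0.41 ]
white [129.9 205.4] [ 29  53 675] [0.317 0.325]
white [476.9 244.8] [40 31 83] [ 0.787 -0.134]
white [  5.6 352.6] [ 15  22 156] [0.031 0.1  ]
white [392.7 386.9] [  65   61 3079] [ 0.465 -0.274]
white [ 85.3 399.5] [ 8 11 61] [ 0.1   -0.045]
red [276.6 186.3] [ 28  39 845] [0.583 0.217]
red [374.7 195.4] [ 28  39 862] [0.727 0.082]
black [244.9 257.8] [ 22  30 481] [0.425 0.074]
black [  6.1 336.1] [15 12 88] [0.039 0.132]
black [ 20.7 400.2] [  49  112 2579] [0.027 0.004]
```

View pics/crops.png

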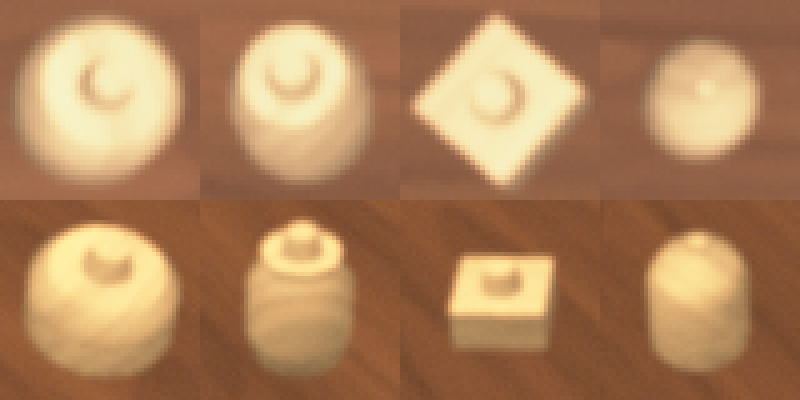

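```bash
cat >>h.py <<'E'
def win(im,uv,w,thr):
    x,y=int(uv[0])-w,int(uv[1])-w;g=im[max(y,0):y+2*w,max(x,0):x+2*w,1].astype(np.uint8)
    n,l,st,c=cv2.connectedComponentsWithStats((g>thr).astype(np.uint8));i=1+np.argmax(st[1:,4])
    return c[i]+[x,y],st[i],(l==i)
E
python3 - <<'E'
from h import *
t,s=[cv2.imread(f"pics/{n}0.png")[:,:,::-1].copy() for n in("top","side")]
L=dict(foot=((426,221),(416,290),.018,(426.2,216.5),(416.5,283.5),.046),barrel=((263,185),(326,179),.03,(262,179.5),(326,162),.074),
 collar=((200,274),(222,191),.018,(199,273.5),(222.5,182),.034),finial=((354,310),(283,286),.025,(355.5,307.5),(282.5,272),.056))
for k,(a,b,z,ta,tb,zt) in L.items():
    ca,sa,ma=win(t,a,22,120); cb,sb,mb=win(s,b,26,105)
    print(k,ca.round(1),sa[2:],cb.round(1),sb[2:],"vert",vert(ca,cb).round(4),"top@z",onplane("top",ca,z).round(4),"side",onplane("side",cb,z).round(4))
    if k=="collar":
        c=cv2.findContours(ma.astype(np.uint8),0,1)[0][0];r=cv2.minAreaRect(c);print(r)
        bp=cv2.boxPoints(r)+ca-ca+[int(a[0])-22,int(a[1])-22];P=np.array([onplane("top",p,.02) for p in bp]);print(P.round(3),P.mean(0));d=np.diff(P,axis=0);print(np.arctan2(d[:,1],d[:,0]),np.linalg.norm(d,axis=1))
ca,sa,m=win(t,(487,305),35,140);cb,sb,m2=win(s,(393,387),45,140)
print("plate",ca,sa,cb,sb,onplane("top",ca,.019),onplane("side",cb,.015),vert(ca,cb),"pilot top",onplane("top",(487.5,303),.032))
for n,a in dict(bottle=(147,202),red2=(240,231),red1=(316,166),sand=(268,276),black=(302,315),cup=(346,203),ring=(420,304)).items():print(n,onplane("top",a,.02).round(3))
E
```

```text
foot [425.2 220.7] [ 34  35 925] [415.7 289.6] [  39   40 1266] vert [ 0.6241 -0.1497] top@z [ 0.6226 -0.1486] side [ 0.622  -0.1515]
barrel [262.8 184.8] [ 29  33 749] [325.4 178. ] [ 28  39 890] vert [0.6707 0.1714] top@z [0.6697 0.171 ] side [0.6722 0.1733]
collar [199.6 273.8] [ 36  36 742] [222.1 190.7] [ 28  25 620] vert [0.4934 0.2832] top@z [0.4889 0.2761] side [0.4865 0.2683]
((21.641178131103516, 21.835296630859375), (27.658634185791016, 27.333240509033203), 40.60129928588867)
[[0.484 0.312]
 [0.526 0.283]
 [0.494 0.239]
 [0.452 0.268]] [0.48880288 0.27568249]
[-0.60235477 -2.20030092  2.53013654] [0.05105788 0.05404223 0.05068164]
finial [354.1 309.6] [ 23  24 443] [281.9 285.9] [ 27  36 783] vert [ 0.4415 -0.02  ] top@z [ 0.4407 -0.0194] side [ 0.4394 -0.0233]
plate [486.66995842 304.20634096] [  11   10   49   49 1924] [392.62389078 385.93617747] [  14   15   64   60 2930] [ 0.46834093 -0.26742741] [ 0.46817328 -0.27044859] [ 0.46918303 -0.26957552] pilot top [ 0.46909118 -0.26490939]
bottle [0.622 0.394]
red2 [0.577 0.208]
red1 [0.719 0.071]
sand [0.493 0.146]
black [0.425 0.077]
cup [0.647 0.007]
ring [ 0.46  -0.142]
```

```bash
cat >>h.py <<'E'
def to(x,y,z,yaw=1.333,vmax=.040,op=None):
    "rest of the way, in tool axes, with a number of even rows"
    s=get_state();R=Ro.from_quat(s["tcp_rot"]);M=R.as_matrix()
    d=M.T@(np.array([x,y,z])-s["eef_pos"]);a=np.arctan2(M[1,1],M[0,1]);w=-((yaw-a+np.pi/2)%np.pi-np.pi/2)
    n=max(int(np.ceil(np.abs(d).max()/vmax)),int(np.ceil(abs(w)/.12)),1)
    print("t %.2f pos %s op %.2f F %s yaw %.3f tilt %.3f"%(s["time"],s["eef_pos"].round(4),s["opening"],np.round(s["contact_force"],1),a,np.arccos(-M[2,2])))
    print("d tool",d.round(4),"turn",round(w,3),"rows",n,"each",(d/n).round(4),round(w/n,4))
E
python3 -c "
from h import *
to(.623,-.149,.14)"
```

```text
t 0.10 pos [0.1588 0.6554 0.2301] op 1.00 F [-0.3  0.2 -0.3] yaw 1.333 tilt 0.002
d tool [-0.6407 -0.6722  0.0913] turn -0.0 rows 17 each [-0.0377 -0.0395  0.0054] -0.0
```

Request:
{"fn": "move_arm", "kwargs": {"moves": [[1,[-0.026,-0.027,0],[0,0,0]],[1,[-0.026,-0.027,0],[0,0,0]],[1,[-0.026,-0.027,0],[0,0,0]],[1,[-0.026,-0.027,0],[0,0,0]],[1,[-0.026,-0.027,0],[0,0,0]],[1,[-0.026,-0.027,0],[0,0,0]],[1,[-0.026,-0.027,0],[0,0,0]],[1,[-0.026,-0.027,0],[0,0,0]],[1,[-0.026,-0.027,0],[0,0,0]],[1,[-0.026,-0.027,0],[0,0,0]]], "grip_force": 40}}

```text
time: 0.93
eef_pos: [0.3482, 0.3306, 0.2309]
tcp_rot: [0.118, 0.993, -0.0, -0.0]
contact_force: [-0.0, 0.1, 0.7]
opening: 1.0
finger_force: 0.0
```

Request:
{"fn": "move_arm", "kwargs": {"moves": [[1,[-0.026,-0.027,0],[0,0,0]],[1,[-0.026,-0.027,0],[0,0,0]],[1,[-0.026,-0.027,0],[0,0,0]],[1,[-0.026,-0.027,0],[0,0,0]],[1,[-0.026,-0.027,0],[0,0,0]],[1,[-0.026,-0.027,0],[0,0,0]],[1,[-0.026,-0.027,0.01],[0,0,0]],[1,[-0.026,-0.027,0.02],[0,0,0]],[1,[-0.026,-0.027,0.02],[0,0,0]],[1,[-0.026,-0.027,0.02],[0,0,0]]]}}

```text
time: 1.77
eef_pos: [0.5365, 0.0088, 0.1616]
tcp_rot: [0.119, 0.993, 0.0, 0.0]
contact_force: [1.2, 0.4, 0.2]
opening: 1.001
finger_force: 0.0
```

```bash
python3 -c "
from h import *
to(.623,-.149,.10)"
```

```text
t 1.77 pos [0.5365 0.0088 0.1616] op 1.00 F [1.2 0.4 0.2] yaw 1.333 tilt 0.000
d tool [-0.1212 -0.1329  0.0617] turn -0.0 rows 4 each [-0.0303 -0.0332  0.0154] -0.0001
```

Request:
{"fn": "move_arm", "kwargs": {"moves": [[1,[-0.02,-0.022,0.005],[0,0,0]],[1,[-0.02,-0.022,0.005],[0,0,0]],[1,[-0.02,-0.022,0.005],[0,0,0]],[1,[-0.02,-0.022,0.005],[0,0,0]],[1,[-0.02,-0.022,0.005],[0,0,0]],[1,[-0.02,-0.022,0.005],[0,0,0]],[1,[0,0,0.01],[0,0,0]],[1,[0,0,0.01],[0,0,0]],[1,[0,0,0.01],[0,0,0]],[1,[0,0,0],[0,0,0]]]}}

```text
time: 2.6
eef_pos: [0.619, -0.1441, 0.0987]
tcp_rot: [0.118, 0.993, 0.001, -0.003]
contact_force: [-1.1, 0.3, -1.0]
opening: 0.997
finger_force: 0.0
```

```bash
python3 -c "
from h import *
to(.623,-.149,.004)
cv2.imwrite('pics/s1.png',cv2.resize(read_camera('side')[170:400,250:500,::-1],(800,600)[:2]))"
```

```text
t 2.60 pos [ 0.619  -0.1441  0.0987] op 1.00 F [-1.1  0.3 -1. ] yaw 1.334 tilt 0.007
d tool [-0.0057 -0.0039  0.0946] turn 0.001 rows 3 each [-0.0019 -0.0013  0.0315] 0.0003
```

View pics/s1.png

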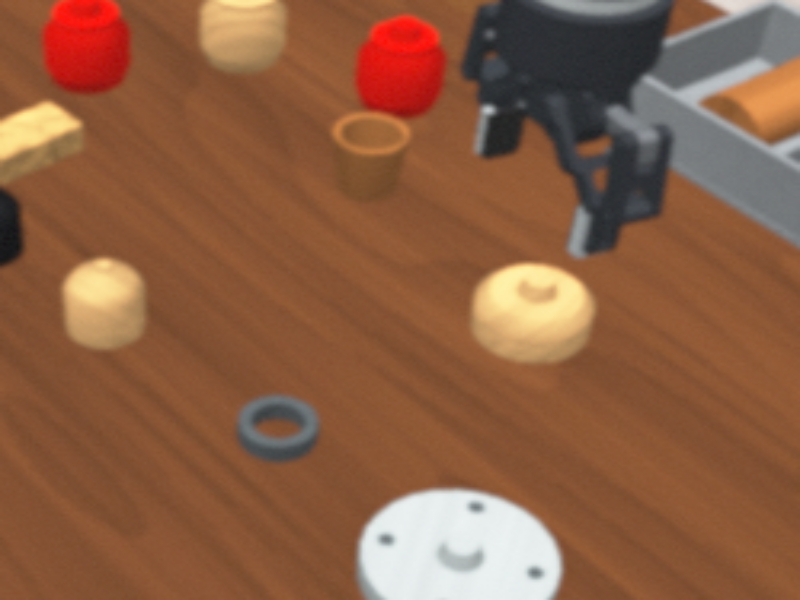

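Request:
{"fn": "move_arm", "kwargs": {"moves": [[1,[-0.003,-0.002,0.012],[0,0,0]],[1,[-0.003,-0.002,0.012],[0,0,0]],[1,[0,0,0.012],[0,0,0]],[1,[0,0,0.012],[0,0,0]],[1,[0,0,0.012],[0,0,0]],[1,[0,0,0.012],[0,0,0]],[1,[0,0,0.012],[0,0,0]],[1,[0,0,0.01],[0,0,0]],[1,[0,0,0.005],[0,0,0]],[1,[0,0,0],[0,0,0]]]}}

```text
time: 3.48
eef_pos: [0.6253, -0.1509, 0.0015]
tcp_rot: [0.119, 0.993, 0.0, -0.002]
contact_force: [0.2, -0.2, -1.1]
opening: 0.998
finger_force: 0.0
```

Request:
{"fn": "move_arm", "kwargs": {"moves": [[0.5,[0,0,0],[0,0,0]],[0.5,[0,0,0],[0,0,0]],[0.5,[0,0,0],[0,0,0]],[0.5,[0,0,0],[0,0,0]],[0.5,[0,0,0],[0,0,0]],[0.5,[0,0,0],[0,0,0]],[0.5,[0,0,0],[0,0,0]],[0.5,[0,0,0],[0,0,0]],[0.5,[0,0,0],[0,0,0]],[0.5,[0,0,0],[0,0,0]]]}}

```text
time: 4.32
eef_pos: [0.6275, -0.1517, 0.0048]
tcp_rot: [0.119, 0.993, -0.0, 0.001]
contact_force: [-0.2, 0.2, 6.2]
opening: 0.703
finger_force: 44.4
```

Request:
{"fn": "move_arm", "kwargs": {"moves": [[0.5,[0,0,-0.006],[0,0,0]],[0.5,[0,0,-0.012],[0,0,0]],[0.5,[0,0,-0.015],[0,0,0]],[0.5,[0,0,-0.015],[0,0,0]],[0.5,[0,0,-0.015],[0,0,0]],[0.5,[0,0,-0.012],[0,0,0]],[0.5,[0.008,-0.01,0],[0,0,0]],[0.5,[0.012,-0.015,0],[0,0,0]],[0.5,[0.015,-0.018,0],[0,0,0]],[0.5,[0.015,-0.018,0],[0,0,0]]]}}

```text
time: 5.15
eef_pos: [0.5619, -0.1993, 0.0783]
tcp_rot: [0.118, 0.993, -0.0, -0.0]
contact_force: [-0.3, 0.1, -1.0]
opening: 0.703
finger_force: 43.8
```

Request:
{"fn": "move_arm", "kwargs": {"moves": [[0.5,[0.015,-0.018,0],[0,0,0]],[0.5,[0.015,-0.018,0],[0,0,0]],[0.5,[0.013,-0.017,0],[0,0,0]],[0.5,[0.012,-0.015,0],[0,0,0]],[0.5,[0.01,-0.012,0],[0,0,0]],[0.5,[0.006,-0.008,0],[0,0,0]],[0.5,[0.002,-0.002,0],[0,0,0]],[0.5,[0,0,0],[0,0,0]],[0.5,[0,0,0],[0,0,0]],[0.5,[0,0,0],[0,0,0]]]}}

```text
time: 5.98
eef_pos: [0.4718, -0.2687, 0.0785]
tcp_rot: [0.118, 0.993, 0.0, 0.0]
contact_force: [-0.1, 0.6, -0.7]
opening: 0.706
finger_force: 43.8
```

```bash
python3 -c "
from h import *
to(.4725,-.270,.02)
for n in('side','top'):
    im=read_camera(n);cv2.imwrite(f'pics/{n}2f.png',im[:,:,::-1])
a=cv2.imread('pics/top2f.png')[235:355,420:560];b=cv2.imread('pics/side2f.png')[300:450,310:485]
cv2.imwrite('pics/c2.png',np.hstack([cv2.resize(a,(400,343)),cv2.resize(b,(400,343))]))"
```

```text
t 5.98 pos [ 0.4718 -0.2687  0.0785] op 0.71 F [-0.1  0.6 -0.7] yaw 1.334 tilt 0.000
d tool [-0.0009 -0.0011  0.0585] turn 0.001 rows 2 each [-0.0005 -0.0006  0.0293] 0.0004
```

View pics/c2.png

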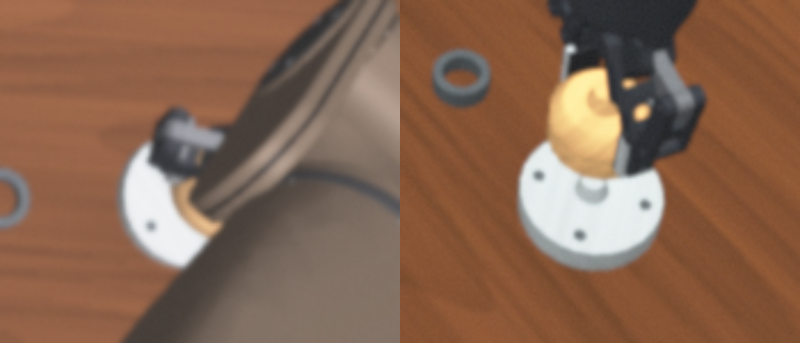

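```bash
python3 -c "
import cv2
b=cv2.imread('pics/side2f.png')[315:425,355:465];cv2.imwrite('pics/c3.png',cv2.resize(b,(600,600),interpolation=2))"
```

```text
(no output)
```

View pics/c3.png

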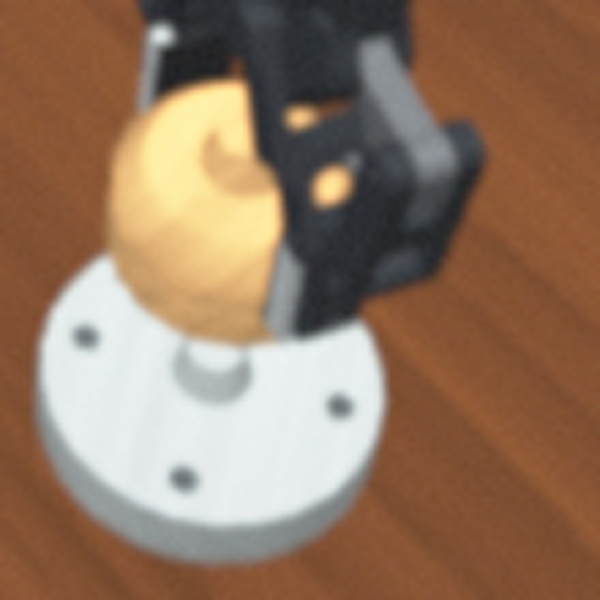

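```bash
python3 -c "
from h import *
def P(X):return ((proj('side',X)-[355,315])*600/110).round(0)
for c in [(.468,-.268),(.4725,-.270)]:
    print('tenontip',P((*c,.120)),'tenonroot',P((*c,.108)),'top',P((*c,.108)))
    a=np.linspace(0,2*np.pi,90)
    for z,r in((.074,.031),(.100,.031),(.108,.024)):
        Q=np.array([P((c[0]+r*np.cos(t),c[1]+r*np.sin(t),z)) for t in a]);print(z,Q.min(0),Q.max(0))
print('pilot',P((.468,-.268,.032)),P((.468,-.268,.02)))
E=0"
```

```text
tenontip [241. 130.] tenonroot [236. 161.] top [236. 161.]
0.074 [ 98. 146.] [346. 349.]
0.1 [106.  82.] [359. 286.]
0.108 [138.  83.] [335. 241.]
tenontip [261. 127.] tenonroot [255. 158.] top [255. 158.]
0.074 [117. 143.] [364. 346.]
0.1 [126.  79.] [378. 282.]
0.108 [157.  81.] [354. 238.]
pilot [205. 343.] [200. 370.]
```

Request:
{"fn": "move_arm", "kwargs": {"moves": [[0.5,[-0.001,-0.001,0.006],[0,0,0]],[0.5,[0,0,0.008],[0,0,0]],[0.5,[0,0,0.008],[0,0,0]],[0.5,[0,0,0.008],[0,0,0]],[0.5,[0,0,0.006],[0,0,0]],[0.5,[0,0,0.006],[0,0,0]],[0.5,[0,0,0.005],[0,0,0]],[0.5,[0,0,0.004],[0,0,0]],[0.5,[0,0,0.002],[0,0,0]],[0.5,[0,0,0],[0,0,0]]]}}

```text
time: 6.92
eef_pos: [0.4721, -0.2703, 0.0253]
tcp_rot: [0.119, 0.993, 0.0, -0.0]
contact_force: [0.6, 0.4, 0.2]
opening: 0.705
finger_force: 43.8
```

Request:
{"fn": "move_arm", "kwargs": {"moves": [[0.5,[0,0,0.001],[0,0,0]],[0.5,[0,0,0],[0,0,0]],[0.85,[0,0,0],[0,0,0]],[1,[0,0,0],[0,0,0]],[1,[0,0,0],[0,0,0]],[1,[0,0,0],[0,0,0]],[1,[0,0,-0.004],[0,0,0]],[1,[0,0,-0.01],[0,0,0]],[1,[0,0,-0.015],[0,0,0]],[1,[0,0,-0.015],[0,0,0]]]}}

```text
time: 7.75
eef_pos: [0.472, -0.2701, 0.0694]
tcp_rot: [0.119, 0.993, 0.0, -0.0]
contact_force: [0.6, 0.4, -0.3]
opening: 0.998
finger_force: 0.0
```

Request:
{"fn": "move_arm", "kwargs": {"moves": [[1,[0,0,-0.02],[0,0,0]],[1,[0,0,-0.025],[0,0,0]],[1,[0,0,-0.025],[0,0,0]],[1,[-0.01,0.02,-0.02],[0,0,0]],[1,[-0.01,0.035,0],[0,0,0]],[1,[-0.01,0.035,0],[0,0,0]],[1,[-0.01,0.035,0],[0,0,0]],[1,[-0.01,0.035,0],[0,0,0]],[1,[-0.01,0.035,0],[0,0,0]],[1,[-0.01,0.035,0],[0,0,0]]]}}

```text
time: 8.58
eef_pos: [0.5951, -0.0616, 0.1598]
tcp_rot: [0.119, 0.993, -0.0, 0.001]
contact_force: [0.5, -0.9, 0.2]
opening: 1.002
finger_force: 0.0
```

```bash
python3 -c "
from h import *
for n in('side','top'):
    im=read_camera(n);cv2.imwrite(f'pics/{n}3f.png',im[:,:,::-1])
a=cv2.imread('pics/top3f.png')[265:345,440:533];b=cv2.imread('pics/side3f.png')[320:430,340:467]
cv2.imwrite('pics/c4.png',np.hstack([cv2.resize(a,(400,344)),cv2.resize(b,(400,346))[:344]]))
t,s=[cv2.imread(f'pics/{n}3f.png')[:,:,::-1] for n in('top','side')]
for n,i,u in(('top',t,(487,303)),('side',s,(393,378))):
    h=cv2.cvtColor(i.copy(),cv2.COLOR_RGB2HSV);w=h[u[1]-40:u[1]+40,u[0]-40:u[0]+40]
    m=((w[...,1]>60)&(w[...,2]>175)).astype(np.uint8);k,l,st,c=cv2.connectedComponentsWithStats(m);j=1+np.argmax(st[1:,4]);print(n,c[j]+u-40,st[j],'plane.04',onplane(n,c[j]+u-40,.04))
to(.668,.172,.15)"
```

```text
top [491.00693481 303.72399445] [ 27  24  35  33 721] plane.04 [ 0.46720243 -0.26883404]
side [394.48970944 377.3311138 ] [  20   16   44   47 1652] plane.04 [ 0.4664592  -0.27262603]
t 8.68 pos [ 0.5962 -0.059   0.1598] op 0.99 F [-0.1  0.4  0.2] yaw 1.338 tilt 0.003
d tool [-0.0167  0.2413  0.0102] turn 0.005 rows 7 each [-0.0024  0.0345  0.0015] 0.0008
```

View pics/c4.png

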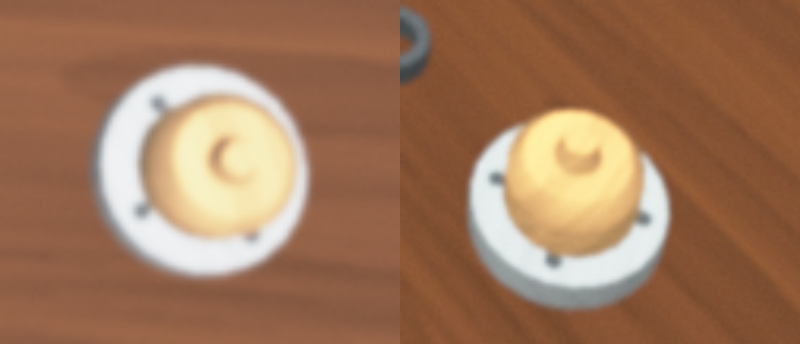

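Request:
{"fn": "move_arm", "kwargs": {"moves": [[1,[-0.002,0.03,0.001],[0,0,0]],[1,[-0.002,0.03,0.001],[0,0,0]],[1,[-0.002,0.03,0.001],[0,0,0]],[1,[-0.002,0.03,0.001],[0,0,0]],[1,[-0.002,0.03,0.001],[0,0,0]],[1,[-0.002,0.03,0.001],[0,0,0]],[1,[-0.002,0.03,0.001],[0,0,0]],[1,[-0.002,0.02,0.003],[0,0,0]],[1,[-0.001,0.011,0],[0,0,0]],[1,[0,0,0],[0,0,0]]]}}

```text
time: 9.52
eef_pos: [0.6678, 0.1683, 0.1489]
tcp_rot: [0.118, 0.993, 0.0, 0.0]
contact_force: [-0.7, -1.1, -0.4]
opening: 1.001
finger_force: 0.0
```

Request:
{"fn": "move_arm", "kwargs": {"moves": [[1,[0,0,0.005],[0,0,0]],[1,[0,0,0.01],[0,0,0]],[1,[0,0,0.01],[0,0,0]],[1,[0,0,0.01],[0,0,0]],[1,[0,0,0.01],[0,0,0]],[1,[0,0,0.005],[0,0,0]],[1,[0,0,0],[0,0,0]],[1,[0,0,0],[0,0,0]],[1,[0,0,0],[0,0,0]],[1,[0,0,0],[0,0,0]]]}}

```text
time: 10.35
eef_pos: [0.6682, 0.1671, 0.0994]
tcp_rot: [0.119, 0.993, 0.0, 0.001]
contact_force: [0.6, -1.4, -0.1]
opening: 0.997
finger_force: 0.0
```

```bash
python3 -c "
from h import *
to(.669,.171,.010)"
```

```text
t 10.35 pos [0.6682 0.1671 0.0994] op 1.00 F [ 0.6 -1.4 -0.1] yaw 1.333 tilt 0.002
d tool [0.0003 0.004  0.0894] turn 0.0 rows 3 each [0.0001 0.0013 0.0298] 0.0
```

Request:
{"fn": "move_arm", "kwargs": {"moves": [[1,[-0.001,0.002,0.01],[0,0,0]],[1,[0,0.001,0.012],[0,0,0]],[1,[0,0.001,0.012],[0,0,0]],[1,[0,0,0.012],[0,0,0]],[1,[0,0,0.012],[0,0,0]],[1,[0,0,0.012],[0,0,0]],[1,[0,0,0.01],[0,0,0]],[1,[0,0,0.006],[0,0,0]],[1,[0,0,0.003],[0,0,0]],[1,[0,0,0],[0,0,0]]]}}

```text
time: 11.18
eef_pos: [0.669, 0.1705, 0.0084]
tcp_rot: [0.119, 0.993, -0.0, -0.001]
contact_force: [-0.3, -0.8, 0.6]
opening: 0.997
finger_force: 0.0
```

Request:
{"fn": "move_arm", "kwargs": {"moves": [[0.4,[0,0,0],[0,0,0]],[0.4,[0,0,0],[0,0,0]],[0.4,[0,0,0],[0,0,0]],[0.4,[0,0,0],[0,0,0]],[0.4,[0,0,0],[0,0,0]],[0.4,[0,0,0],[0,0,0]],[0.4,[0,0,0],[0,0,0]],[0.4,[0,0,0],[0,0,0]],[0.4,[0,0,0],[0,0,0]],[0.4,[0,0,0],[0,0,0]]]}}

```text
time: 12.02
eef_pos: [0.6705, 0.1708, 0.0108]
tcp_rot: [0.119, 0.993, 0.0, 0.001]
contact_force: [0.2, -0.2, 5.7]
opening: 0.614
finger_force: 42.3
```

Request:
{"fn": "move_arm", "kwargs": {"moves": [[0.4,[0,0,-0.005],[0,0,0]],[0.4,[0,0,-0.01],[0,0,0]],[0.4,[0,0,-0.018],[0,0,0]],[0.4,[0,0,-0.02],[0,0,0]],[0.4,[0,0,-0.02],[0,0,0]],[0.4,[0,0,-0.018],[0,0,0]],[0.4,[0.001,-0.007,-0.009],[0,0,0]],[0.4,[0.003,-0.015,0],[0,0,0]],[0.4,[0.004,-0.022,0],[0,0,0]],[0.4,[0.005,-0.026,0],[0,0,0]]]}}

```text
time: 12.85
eef_pos: [0.6394, 0.1054, 0.1091]
tcp_rot: [0.118, 0.993, -0.0, -0.0]
contact_force: [-0.2, -0.9, -0.1]
opening: 0.616
finger_force: 42.0
```

Request:
{"fn": "move_arm", "kwargs": {"moves": [[0.4,[0.006,-0.03,0],[0,0,0]],[0.4,[0.006,-0.03,0],[0,0,0]],[0.4,[0.006,-0.03,0],[0,0,0]],[0.4,[0.006,-0.03,0],[0,0,0]],[0.4,[0.006,-0.03,0],[0,0,0]],[0.4,[0.006,-0.03,0],[0,0,0]],[0.4,[0.006,-0.03,0],[0,0,0]],[0.4,[0.006,-0.03,0],[0,0,0]],[0.4,[0.006,-0.03,0],[0,0,0]],[0.4,[0.006,-0.03,0],[0,0,0]]]}}

```text
time: 13.68
eef_pos: [0.5095, -0.1728, 0.1088]
tcp_rot: [0.119, 0.993, 0.0, -0.001]
contact_force: [0.8, -1.1, -0.5]
opening: 0.619
finger_force: 42.0
```

Request:
{"fn": "move_arm", "kwargs": {"moves": [[0.4,[0.006,-0.03,0],[0,0,0]],[0.4,[0.005,-0.025,0],[0,0,0]],[0.4,[0.004,-0.022,0],[0,0,0]],[0.4,[0.003,-0.015,0],[0,0,0]],[0.4,[0.001,-0.008,0],[0,0,0]],[0.4,[0,-0.004,0],[0,0,0]],[0.4,[0,0,0],[0,0,0]],[0.4,[0,0,0],[0,0,0]],[0.4,[0,0,0],[0,0,0]],[0.4,[0,0,0],[0,0,0]]]}}

```text
time: 14.52
eef_pos: [0.4687, -0.2674, 0.1093]
tcp_rot: [0.118, 0.993, 0.0, -0.0]
contact_force: [0.8, -0.8, -1.1]
opening: 0.616
finger_force: 42.0
```

```bash
python3 -c "
from h import *
to(.468,-.269,.0655)
im=read_camera('side');cv2.imwrite('pics/side4.png',im[:,:,::-1])
cv2.imwrite('pics/c5.png',cv2.resize(im[280:430,330:480,::-1],(600,600),interpolation=2))
k=4
for c in [(.468,-.269)]:
  for z,r in ((.020,.031),(.046,.031),(.066,.0075),(.1,.023),(.115,.027),(.144,.027)):
    Q=np.array([(proj('side',(c[0]+r*np.cos(t),c[1]+r*np.sin(t),z))-[330,280])*k for t in np.linspace(0,6.28,60)]);print(z,Q.min(0).round(),Q.max(0).round())
"
```

```text
t 14.52 pos [ 0.4687 -0.2674  0.1093] op 0.62 F [ 0.8 -0.8 -1.1] yaw 1.334 tilt 0.000
d tool [ 0.0003 -0.0017  0.0438] turn 0.001 rows 2 each [ 0.0001 -0.0008  0.0219] 0.0007
0.02 [162. 341.] [336. 489.]
0.046 [168. 298.] [345. 446.]
0.066 [240. 318.] [284. 354.]
0.1 [204. 220.] [341. 331.]
0.115 [196. 183.] [359. 313.]
0.144 [203. 127.] [371. 257.]
```

View pics/c5.png

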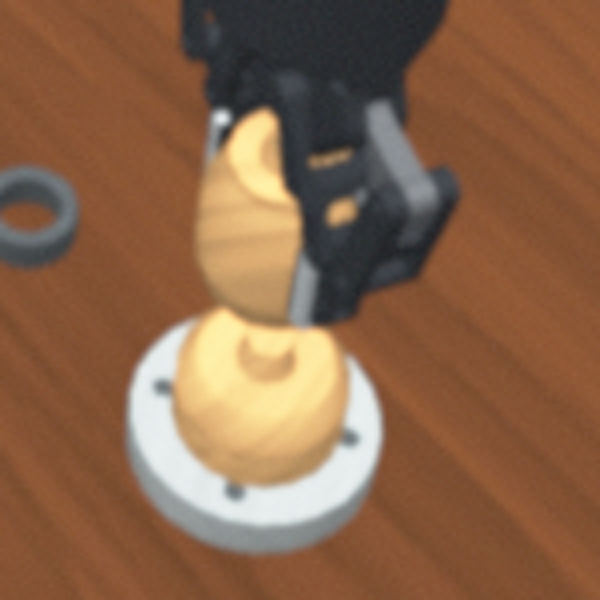

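Request:
{"fn": "move_arm", "kwargs": {"moves": [[0.4,[-0.001,-0.0025,0.005],[0,0,0]],[0.4,[0,0,0.007],[0,0,0]],[0.4,[0,0,0.007],[0,0,0]],[0.4,[0,0,0.006],[0,0,0]],[0.4,[0,0,0.005],[0,0,0]],[0.4,[0,0,0.005],[0,0,0]],[0.4,[0,0,0.004],[0,0,0]],[0.4,[0,0,0.003],[0,0,0]],[0.4,[0,0,0.0015],[0,0,0]],[0.4,[0,0,0],[0,0,0]]]}}

```text
time: 15.4
eef_pos: [0.4687, -0.2709, 0.0656]
tcp_rot: [0.119, 0.993, 0.0, -0.0]
contact_force: [-0.4, 0.5, -0.7]
opening: 0.62
finger_force: 42.0
```

Request:
{"fn": "move_arm", "kwargs": {"moves": [[0.4,[0,0,0.0013],[0,0,0]],[0.4,[0,0,0],[0,0,0]],[0.75,[0,0,0],[0,0,0]],[1,[0,0,0],[0,0,0]],[1,[0,0,0],[0,0,0]],[1,[0,0,0],[0,0,0]],[1,[0,0,-0.004],[0,0,0]],[1,[0,0,-0.01],[0,0,0]],[1,[0,0,-0.018],[0,0,0]],[1,[0,0,-0.025],[0,0,0]]]}}

```text
time: 16.23
eef_pos: [0.4677, -0.2701, 0.1211]
tcp_rot: [0.119, 0.993, 0.001, -0.002]
contact_force: [0.5, -0.5, -0.9]
opening: 1.001
finger_force: 0.0
```

Request:
{"fn": "move_arm", "kwargs": {"moves": [[1,[0,0,-0.03],[0,0,0]],[1,[0,0,-0.03],[0,0,0]],[1,[0,0,-0.02],[0,0,0]],[1,[0,0.015,0],[0,0,0]],[1,[0.006,0.03,0],[0,0,0]],[1,[0.006,0.035,0],[0,0,0]],[1,[0.006,0.035,0],[0,0,0]],[1,[0.006,0.035,0],[0,0,0]],[1,[0.006,0.035,0],[0,0,0]],[1,[0.006,0.035,0],[0,0,0]]]}}

```text
time: 17.07
eef_pos: [0.4856, -0.0472, 0.2029]
tcp_rot: [0.119, 0.993, -0.0, 0.001]
contact_force: [1.0, 0.2, -0.0]
opening: 0.999
finger_force: 0.0
```

```bash
python3 -c "
from h import *
for n in('side','top'):
    im=read_camera(n);cv2.imwrite(f'pics/{n}5.png',im[:,:,::-1])
a=cv2.imread('pics/top5.png')[255:355,450:550];b=cv2.imread('pics/side5.png')[290:430,330:470]
cv2.imwrite('pics/c6.png',np.hstack([cv2.resize(a,(400,400)),cv2.resize(b,(400,400),interpolation=2)]))
c=(.4685,-.270)
for n,o,k in(('top',(450,255),4),('side',(330,290),400/140)):
  for z,r in ((.054,.024),(.07,.027),(.098,.027),(.116,.02),(.128,.0075)):
    Q=np.array([(proj(n,(c[0]+r*np.cos(t),c[1]+r*np.sin(t),z))-o)*k for t in np.linspace(0,6.28,60)]);print(n,z,Q.min(0).round(),Q.max(0).round())
to(.489,.276,.1,.97)"
```

```text
top 0.054 [123. 136.] [230. 242.]
top 0.07 [128. 125.] [249. 246.]
top 0.098 [147. 117.] [272. 241.]
top 0.116 [177. 127.] [271. 221.]
top 0.128 [216. 153.] [252. 189.]
side 0.054 [137. 187.] [236. 269.]
side 0.07 [134. 162.] [247. 255.]
side 0.098 [139. 126.] [254. 219.]
side 0.116 [157. 113.] [244. 182.]
side 0.128 [187. 118.] [220. 144.]
t 17.17 pos [ 0.4855 -0.0447  0.2027] op 1.00 F [-0.3 -0.7  0.8] yaw 1.339 tilt 0.002
d tool [0.0705 0.3128 0.103 ] turn 0.369 rows 8 each [0.0088 0.0391 0.0129] 0.0461
```

View pics/c6.png

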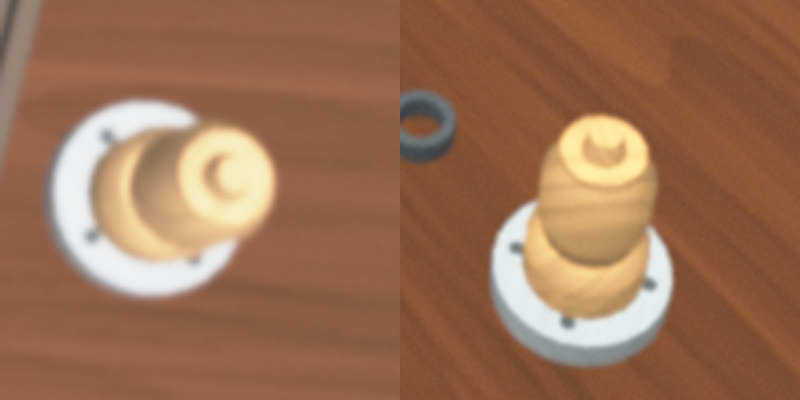

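Request:
{"fn": "move_arm", "kwargs": {"moves": [[1,[0.008,0.035,0],[0,0,0]],[1,[0.008,0.035,0],[0,0,0]],[1,[0.008,0.035,0.005],[0,0,0]],[1,[0.008,0.035,0.005],[0,0,0]],[1,[0.008,0.035,0.01],[0,0,0]],[1,[0.008,0.035,0.01],[0,0,0]],[1,[0.008,0.035,0.01],[0,0,0]],[1,[0.007,0.033,0.01],[0,0,0]],[1,[0.004,0.022,0.01],[0,0,0]],[1,[0.002,0.01,0.01],[0,0,0]]]}}

```text
time: 18.0
eef_pos: [0.4922, 0.2709, 0.1321]
tcp_rot: [0.117, 0.993, 0.0, 0.001]
contact_force: [0.1, -0.3, -0.3]
opening: 0.997
finger_force: 0.0
```

Request:
{"fn": "move_arm", "kwargs": {"moves": [[1,[0,0,0.01],[0,0,0.09]],[1,[0,0,0.01],[0,0,0.09]],[1,[0,0,0.01],[0,0,0.09]],[1,[0,0,0],[0,0,0.097]],[1,[0,0,0],[0,0,0]],[1,[0,0,0],[0,0,0]],[1,[0,0,0],[0,0,0]],[1,[0,0,0],[0,0,0]],[1,[0,0,0],[0,0,0]],[1,[0,0,0],[0,0,0]]]}}

```text
time: 18.83
eef_pos: [0.4919, 0.2687, 0.1021]
tcp_rot: [0.298, 0.955, 0.0, 0.0]
contact_force: [0.5, 0.6, -0.7]
opening: 1.001
finger_force: 0.0
```

```bash
python3 -c "
from h import *
to(.489,.276,.001,.965)"
```

```text
t 18.83 pos [0.4919 0.2687 0.1021] op 1.00 F [ 0.5  0.6 -0.7] yaw 0.966 tilt 0.001
d tool [0.0065 0.0043 0.1011] turn 0.001 rows 3 each [0.0022 0.0014 0.0337] 0.0005
```

Request:
{"fn": "move_arm", "kwargs": {"moves": [[1,[0.003,0.002,0.01],[0,0,0]],[1,[0.0035,0.0023,0.012],[0,0,0]],[1,[0,0,0.013],[0,0,0]],[1,[0,0,0.013],[0,0,0]],[1,[0,0,0.013],[0,0,0]],[1,[0,0,0.013],[0,0,0]],[1,[0,0,0.012],[0,0,0]],[1,[0,0,0.009],[0,0,0]],[1,[0,0,0.004],[0,0,0]],[1,[0,0,0],[0,0,0]]]}}

```text
time: 19.67
eef_pos: [0.4879, 0.2757, 0.0012]
tcp_rot: [0.298, 0.955, -0.001, -0.001]
contact_force: [0.1, -0.2, -0.1]
opening: 1.0
finger_force: 0.0
```

Request:
{"fn": "move_arm", "kwargs": {"moves": [[0.3,[0,0,0],[0,0,0]],[0.3,[0,0,0],[0,0,0]],[0.3,[0,0,0],[0,0,0]],[0.3,[0,0,0],[0,0,0]],[0.3,[0,0,0],[0,0,0]],[0.3,[0,0,0],[0,0,0]],[0.3,[0,0,0],[0,0,0]],[0.3,[0,0,0],[0,0,0]],[0.3,[0,0,0],[0,0,0]],[0.3,[0,0,0],[0,0,0]]], "grip_force": 30}}

```text
time: 20.5
eef_pos: [0.4896, 0.2764, 0.0038]
tcp_rot: [0.298, 0.955, 0.001, 0.001]
contact_force: [-0.6, -0.3, 6.4]
opening: 0.531
finger_force: 32.1
```

Request:
{"fn": "move_arm", "kwargs": {"moves": [[0.3,[0,0,-0.006],[0,0,0]],[0.3,[0,0,-0.014],[0,0,0]],[0.3,[0,0,-0.022],[0,0,0]],[0.3,[0,0,-0.026],[0,0,0]],[0.3,[0,0,-0.026],[0,0,0]],[0.3,[0,0,-0.026],[0,0,0]],[0.3,[-0.004,-0.007,-0.02],[0,0,0]],[0.3,[-0.009,-0.014,-0.012],[0,0,0]],[0.3,[-0.014,-0.022,-0.004],[0,0,0]],[0.3,[-0.017,-0.027,0],[0,0,0]]]}}

```text
time: 21.33
eef_pos: [0.4855, 0.1936, 0.1604]
tcp_rot: [0.297, 0.955, 0.001, 0.001]
contact_force: [0.9, -0.2, 0.1]
opening: 0.533
finger_force: 31.5
```

Request:
{"fn": "move_arm", "kwargs": {"moves": [[0.3,[-0.018,-0.028,0],[0,0,0]],[0.3,[-0.018,-0.028,0],[0,0,0]],[0.3,[-0.018,-0.028,0],[0,0,0]],[0.3,[-0.018,-0.028,0],[0,0,0]],[0.3,[-0.018,-0.028,0],[0,0,0]],[0.3,[-0.018,-0.028,0],[0,0,0]],[0.3,[-0.018,-0.028,0],[0,0,0]],[0.3,[-0.018,-0.028,0],[0,0,0]],[0.3,[-0.018,-0.028,0],[0,0,0]],[0.3,[-0.018,-0.028,0],[0,0,0]]]}}

```text
time: 22.17
eef_pos: [0.473, -0.1405, 0.1582]
tcp_rot: [0.298, 0.955, 0.0, -0.001]
contact_force: [1.5, -0.2, -0.1]
opening: 0.532
finger_force: 31.5
```

Request:
{"fn": "move_arm", "kwargs": {"moves": [[0.3,[-0.018,-0.028,0],[0,0,0]],[0.3,[-0.018,-0.028,0],[0,0,0]],[0.3,[-0.016,-0.025,0],[0,0,0]],[0.3,[-0.011,-0.017,0],[0,0,0]],[0.3,[-0.006,-0.01,0],[0,0,0]],[0.3,[0,-0.003,0],[0,0,0]],[0.3,[0,0,0],[0,0,0]],[0.3,[0,0,0],[0,0,0]],[0.3,[0,0,0],[0,0,0]],[0.3,[0,0,0],[0,0,0]]]}}

```text
time: 23.0
eef_pos: [0.4677, -0.2685, 0.1586]
tcp_rot: [0.297, 0.955, 0.0, -0.0]
contact_force: [0.1, 0.3, -0.1]
opening: 0.529
finger_force: 31.5
```

```bash
python3 -c "
from h import *
to(.469,-.271,.120,.965)
im=read_camera('side');cv2.imwrite('pics/side6.png',im[:,:,::-1])
cv2.imwrite('pics/c7.png',cv2.resize(im[250:400,330:480,::-1],(600,600),interpolation=2))
p=get_state()['eef_pos'];zb=p[2]-.0038;k=4
A=lambda X:((proj('side',X)-[330,250])*k).round()
y=.966;u=np.array([np.cos(y),np.sin(y)])*.023;v=np.array([-u[1],u[0]])
for z in(zb,zb+.022):
  print(z,[A((*(p[:2]+a*u+b*v),z)) for a,b in((1,1),(1,-1),(-1,-1),(-1,1))])
print('tenon tip',A((*p[:2],zb+.034)))
print('barrel top centre',A((.469,-.271,.116)),A((.469,-.271,.128)))
"
```

```text
t 23.00 pos [ 0.4677 -0.2685  0.1586] op 0.53 F [ 0.1  0.3 -0.1] yaw 0.968 tilt 0.000
d tool [-0.0025 -0.0013  0.0386] turn 0.003 rows 1 each [-0.0025 -0.0013  0.0386] 0.0026
0.15489098260647213 [array([211., 234.]), array([351., 234.]), array([371., 345.]), array([225., 345.])]
0.17689098260647212 [array([217., 188.]), array([359., 188.]), array([381., 300.]), array([232., 300.])]
tenon tip [301. 217.]
barrel top centre [284. 367.] [288. 344.]
```

View pics/c7.png

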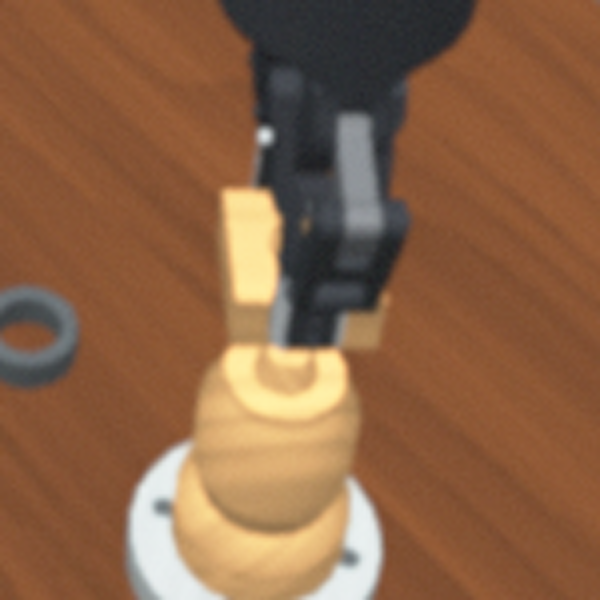

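Request:
{"fn": "move_arm", "kwargs": {"moves": [[0.3,[-0.001,-0.0013,0.004],[0,0,0]],[0.3,[0,0,0.006],[0,0,0]],[0.3,[0,0,0.006],[0,0,0]],[0.3,[0,0,0.006],[0,0,0]],[0.3,[0,0,0.005],[0,0,0]],[0.3,[0,0,0.004],[0,0,0]],[0.3,[0,0,0.004],[0,0,0]],[0.3,[0,0,0.002],[0,0,0]],[0.3,[0,0,0.001],[0,0,0]],[0.3,[0,0,0],[0,0,0]]]}}

```text
time: 23.88
eef_pos: [0.4677, -0.2714, 0.1205]
tcp_rot: [0.298, 0.955, 0.0, -0.0]
contact_force: [-0.4, -1.2, 0.1]
opening: 0.533
finger_force: 31.5
```

Request:
{"fn": "move_arm", "kwargs": {"moves": [[0.3,[0,0,0.001],[0,0,0]],[0.3,[0,0,0],[0,0,0]],[0.7,[0,0,0],[0,0,0]],[1,[0,0,0],[0,0,0]],[1,[0,0,0],[0,0,0]],[1,[0,0,0],[0,0,0]],[1,[0,0,-0.004],[0,0,0]],[1,[0,0,-0.01],[0,0,0]],[1,[0,0,-0.018],[0,0,0]],[1,[0,0,-0.025],[0,0,0]]]}}

```text
time: 24.72
eef_pos: [0.4667, -0.2706, 0.176]
tcp_rot: [0.298, 0.955, 0.001, -0.002]
contact_force: [-0.2, 0.2, -0.7]
opening: 1.003
finger_force: 0.0
```

Request:
{"fn": "move_arm", "kwargs": {"moves": [[1,[0,0,-0.02],[0,0,0]],[1,[0.008,0.01,0],[0,0,0]],[1,[0.016,0.018,0],[0,0,0]],[1,[0.022,0.026,0],[0,0,0]],[1,[0.022,0.026,0],[0,0,0]],[1,[0.022,0.026,0],[0,0,0]],[1,[0.022,0.026,0],[0,0,0]],[1,[0.022,0.026,0],[0,0,0]],[1,[0.015,0.018,0],[0,0,0]],[1,[0.008,0.009,0],[0,0,0]]]}}

```text
time: 25.55
eef_pos: [0.4426, -0.0269, 0.1964]
tcp_rot: [0.297, 0.955, 0.0, -0.0]
contact_force: [0.2, -0.0, 0.6]
opening: 1.0
finger_force: 0.0
```

```bash
python3 -c "
from h import *
for n in('side','top'):
    im=read_camera(n);cv2.imwrite(f'pics/{n}7.png',im[:,:,::-1])
a=cv2.imread('pics/top7.png')[245:345,450:550];b=cv2.imread('pics/side7.png')[270:430,330:490]
cv2.imwrite('pics/c8.png',np.hstack([cv2.resize(a,(400,400)),cv2.resize(b,(400,400),interpolation=2)]))
c=np.array((.469,-.271));y=.966;u=np.array([np.cos(y),np.sin(y)])*.023;v=np.array([-u[1],u[0]])
for n,o,k in(('top',(450,245),4),('side',(330,270),2.5)):
  for z in(.116,.138): print(n,z,[((proj(n,(*(c+i*u+j*v),z))-o)*k).round() for i,j in((1,1),(1,-1),(-1,-1),(-1,1))])
to(.441,-.0197,.1,.965)"
```

```text
top 0.116 [array([151., 221.]), array([212., 137.]), array([302., 204.]), array([241., 289.])]
top 0.138 [array([168., 216.]), array([230., 130.]), array([322., 198.]), array([260., 285.])]
side 0.116 [array([130., 146.]), array([215., 145.]), array([227., 215.]), array([138., 215.])]
side 0.138 [array([133., 119.]), array([220., 119.]), array([233., 189.]), array([142., 189.])]
t 25.65 pos [ 0.443  -0.0278  0.1965] op 1.00 F [ 0.4 -1.  -0.2] yaw 0.970 tilt 0.000
d tool [0.0062 0.0056 0.0965] turn 0.005 rows 3 each [0.0021 0.0019 0.0322] 0.0015
```

View pics/c8.png

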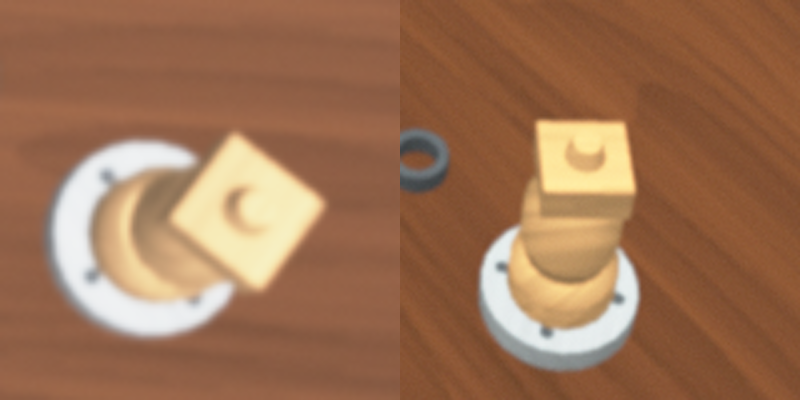

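Request:
{"fn": "move_arm", "kwargs": {"moves": [[1,[0.003,0.003,0.01],[0,0,0]],[1,[0.003,0.0025,0.02],[0,0,0]],[1,[0,0,0.02],[0,0,0]],[1,[0,0,0.02],[0,0,0]],[1,[0,0,0.02],[0,0,0]],[1,[0,0,0.02],[0,0,0]],[1,[0,0,0.01],[0,0,0]],[1,[0,0,0],[0,0,0]],[1,[0,0,0],[0,0,0]],[1,[0,0,0],[0,0,0]]]}}

```text
time: 26.48
eef_pos: [0.4428, -0.0226, 0.0776]
tcp_rot: [0.298, 0.955, 0.0, 0.001]
contact_force: [0.4, 0.3, 0.9]
opening: 0.999
finger_force: 0.0
```

```bash
python3 -c "
from h import *
to(.441,-.0197,.005,.965)"
```

```text
t 26.48 pos [ 0.4428 -0.0226  0.0776] op 1.00 F [0.4 0.3 0.9] yaw 0.965 tilt 0.002
d tool [0.0033 0.0013 0.0726] turn 0.0 rows 2 each [0.0016 0.0006 0.0363] 0.0002
```

Request:
{"fn": "move_arm", "kwargs": {"moves": [[1,[0.0033,0.0013,0.006],[0,0,0]],[1,[0,0,0.01],[0,0,0]],[1,[0,0,0.012],[0,0,0]],[1,[0,0,0.012],[0,0,0]],[1,[0,0,0.012],[0,0,0]],[1,[0,0,0.01],[0,0,0]],[1,[0,0,0.007],[0,0,0]],[1,[0,0,0.003],[0,0,0]],[1,[0,0,0],[0,0,0]],[1,[0,0,0],[0,0,0]]]}}

```text
time: 27.32
eef_pos: [0.4402, -0.0191, 0.0048]
tcp_rot: [0.298, 0.955, -0.0, 0.0]
contact_force: [0.6, -0.6, -0.0]
opening: 0.998
finger_force: 0.0
```

Request:
{"fn": "move_arm", "kwargs": {"moves": [[0.25,[0,0,0],[0,0,0]],[0.25,[0,0,0],[0,0,0]],[0.25,[0,0,0],[0,0,0]],[0.25,[0,0,0],[0,0,0]],[0.25,[0,0,0],[0,0,0]],[0.25,[0,0,0],[0,0,0]],[0.25,[0,0,0],[0,0,0]],[0.25,[0,0,0],[0,0,0]],[0.25,[0,0,0],[0,0,0]],[0.25,[0,0,0],[0,0,0]]]}}

```text
time: 28.15
eef_pos: [0.4404, -0.0192, 0.0053]
tcp_rot: [0.298, 0.955, -0.0, 0.0]
contact_force: [-1.9, 0.9, 6.0]
opening: 0.478
finger_force: 30.6
```

Request:
{"fn": "move_arm", "kwargs": {"moves": [[0.25,[0,0,-0.006],[0,0,0]],[0.25,[0,0,-0.014],[0,0,0]],[0.25,[0,0,-0.022],[0,0,0]],[0.25,[0,0,-0.028],[0,0,0]],[0.25,[0,0,-0.028],[0,0,0]],[0.25,[0,0,-0.028],[0,0,0]],[0.25,[0,0,-0.022],[0,0,0]],[0.25,[0,0,-0.014],[0,0,0]],[0.25,[-0.006,-0.007,-0.006],[0,0,0]],[0.25,[-0.012,-0.014,0],[0,0,0]]]}}

```text
time: 28.98
eef_pos: [0.4435, -0.0464, 0.1743]
tcp_rot: [0.297, 0.955, 0.0, 0.002]
contact_force: [0.7, 0.1, -1.1]
opening: 0.483
finger_force: 30.5
```

Request:
{"fn": "move_arm", "kwargs": {"moves": [[0.25,[-0.018,-0.021,0],[0,0,0]],[0.25,[-0.02,-0.023,0],[0,0,0]],[0.25,[-0.02,-0.023,0],[0,0,0]],[0.25,[-0.02,-0.023,0],[0,0,0]],[0.25,[-0.02,-0.023,0],[0,0,0]],[0.25,[-0.02,-0.023,0],[0,0,0]],[0.25,[-0.016,-0.018,0],[0,0,0]],[0.25,[-0.01,-0.011,0],[0,0,0]],[0.25,[-0.004,-0.005,0],[0,0,0]],[0.25,[0,0,0],[0,0,0]]]}}

```text
time: 29.82
eef_pos: [0.4674, -0.2714, 0.1718]
tcp_rot: [0.299, 0.954, 0.0, -0.001]
contact_force: [0.1, 0.2, -0.3]
opening: 0.487
finger_force: 30.5
```

Request:
{"fn": "move_arm", "kwargs": {"moves": [[0.25,[0,0,0],[0,0,0]],[0.25,[0,0,0],[0,0,0]],[0.25,[0,0,0],[0,0,0]],[0.25,[0,0,0],[0,0,0]],[0.25,[0,0,0],[0,0,0]],[0.25,[0,0,0],[0,0,0]],[0.25,[0,0,0],[0,0,0]],[0.25,[0,0,0],[0,0,0]],[0.25,[0,0,0],[0,0,0]],[0.25,[0,0,0],[0,0,0]]]}}

```text
time: 30.65
eef_pos: [0.4679, -0.2706, 0.1727]
tcp_rot: [0.298, 0.955, -0.0, 0.0]
contact_force: [0.7, -0.4, -0.2]
opening: 0.487
finger_force: 30.5
```

```bash
python3 -c "
from h import *
to(.468,-.272,.1433,.965)
im=read_camera('side');cv2.imwrite('pics/side8.png',im[:,:,::-1])
cv2.imwrite('pics/c9.png',cv2.resize(im[240:390,330:480,::-1],(600,600),interpolation=2))
p=get_state()['eef_pos'];zb=p[2]-.0053
for z,r,c in((zb,.021,p[:2]),(zb+.036,.021,p[:2]),(.15,.0075,(.468,-.272)),(.138,.011,(.468,-.272))):
    Q=np.array([(proj('side',(c[0]+r*np.cos(t),c[1]+r*np.sin(t),z))-[330,240])*4 for t in np.linspace(0,6.28,60)]);print(round(z,3),Q.min(0).round(),Q.max(0).round())
"
```

```text
t 30.65 pos [ 0.4679 -0.2706  0.1727] op 0.49 F [ 0.7 -0.4 -0.2] yaw 0.966 tilt 0.000
d tool [-0.0009 -0.0011  0.0294] turn 0.001 rows 1 each [-0.0009 -0.0011  0.0294] 0.0009
0.167 [232. 256.] [365. 358.]
0.203 [243. 179.] [380. 282.]
0.15 [272. 326.] [319. 363.]
0.138 [257. 342.] [325. 395.]
```

View pics/c9.png

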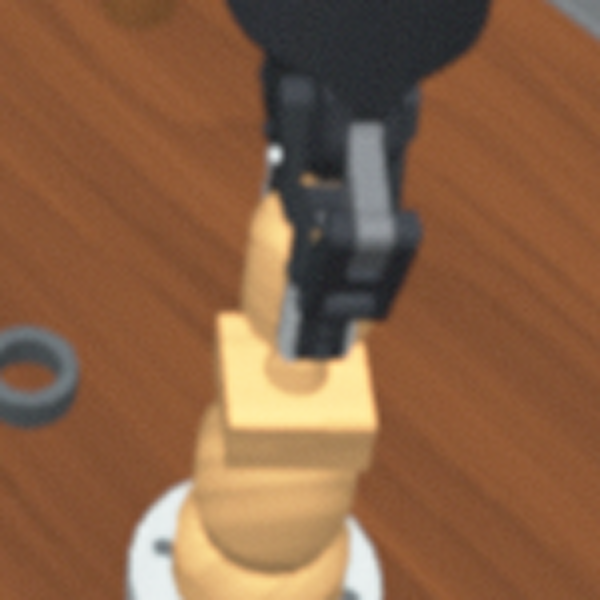

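Request:
{"fn": "move_arm", "kwargs": {"moves": [[0.25,[-0.001,-0.001,0.003],[0,0,0]],[0.25,[0,0,0.005],[0,0,0]],[0.25,[0,0,0.005],[0,0,0]],[0.25,[0,0,0.005],[0,0,0]],[0.25,[0,0,0.004],[0,0,0]],[0.25,[0,0,0.003],[0,0,0]],[0.25,[0,0,0.002],[0,0,0]],[0.25,[0,0,0.0015],[0,0,0]],[0.25,[0,0,0],[0,0,0]],[0.25,[0,0,0],[0,0,0]]]}}

```text
time: 31.53
eef_pos: [0.4682, -0.272, 0.1443]
tcp_rot: [0.298, 0.955, -0.0, 0.0]
contact_force: [-0.3, -1.3, -1.1]
opening: 0.483
finger_force: 30.5
```

Bottom at about 0.139 m without resistance; lower 1 mm, release, retreat.

Request:
{"fn": "move_arm", "kwargs": {"moves": [[0.25,[0,0,0.001],[0,0,0]],[0.25,[0,0,0],[0,0,0]],[0.6,[0,0,0],[0,0,0]],[1,[0,0,0],[0,0,0]],[1,[0,0,0],[0,0,0]],[1,[0,0,0],[0,0,0]],[1,[0,0,-0.004],[0,0,0]],[1,[0,0,-0.01],[0,0,0]],[1,[0,0,-0.018],[0,0,0]],[1,[0,0,-0.025],[0,0,0]]]}}

```text
time: 32.37
eef_pos: [0.4672, -0.2712, 0.1995]
tcp_rot: [0.298, 0.955, 0.001, -0.002]
contact_force: [-0.4, -0.2, 0.2]
opening: 1.004
finger_force: 0.0
```

Request:
{"fn": "move_arm", "kwargs": {"moves": [[1,[0,0,-0.025],[0,0,0]],[1,[0,0,-0.02],[0,0,0]],[1,[0.008,0.01,0],[0,0,0]],[1,[0.016,0.018,0],[0,0,0]],[1,[0.022,0.026,0],[0,0,0]],[1,[0.022,0.026,0],[0,0,0]],[1,[0.022,0.026,0],[0,0,0]],[1,[0.01,0.012,0],[0,0,0]],[1,[0,0,0],[0,0,0]],[1,[0,0,0],[0,0,0]]]}}

```text
time: 33.2
eef_pos: [0.4528, -0.1171, 0.2452]
tcp_rot: [0.297, 0.955, -0.0, 0.0]
contact_force: [0.4, -1.1, 0.8]
opening: 0.997
finger_force: 0.0
```

```bash
python3 -c "
from h import *
for n in('side','top'):
    im=read_camera(n);cv2.imwrite(f'pics/{n}9.png',im[:,:,::-1])
a=cv2.imread('pics/top9.png')[245:345,450:550];b=cv2.imread('pics/side9.png')[240:420,320:500]
cv2.imwrite('pics/c10.png',np.hstack([cv2.resize(a,(400,400)),cv2.resize(b,(400,400),interpolation=2)]))
c=(.468,-.272)
for n,o,k in(('top',(450,245),4),('side',(320,240),400/180)):
  for z,r in((.138,.021),(.174,.021),(.194,.001)):
    Q=np.array([(proj(n,(c[0]+r*np.cos(t),c[1]+r*np.sin(t),z))-o)*k for t in np.linspace(0,6.28,60)]);print(n,z,Q.min(0).round(),Q.max(0).round())
to(.441,-.0197,.1,.965)"
```

```text
top 0.138 [197. 159.] [298. 260.]
top 0.174 [227. 147.] [332. 252.]
top 0.194 [296. 191.] [301. 196.]
side 0.138 [148. 177.] [220. 233.]
side 0.174 [154. 136.] [228. 193.]
side 0.194 [193. 139.] [197. 142.]
t 33.30 pos [ 0.453  -0.1185  0.2453] op 1.00 F [ 0.6 -0.   0.2] yaw 0.966 tilt 0.000
d tool [0.0662 0.0744 0.1452] turn 0.001 rows 4 each [0.0165 0.0186 0.0363] 0.0002
```

View pics/c10.png

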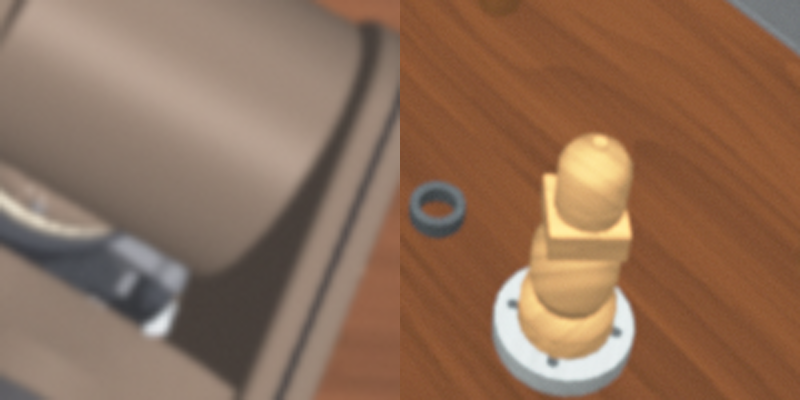

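```bash
python3 -c "
from plant import *
print(sign_off())"
```

```text
the job is handed in; nothing more can be done
None
```

The foot, barrel, collar and finial stand as one upright column on the faceplate, all released. The side camera shows each part seated and upright, I left the cup, sanding block, ring and bottle alone, and I handed the job in at about 33 s; the sign-off returned no verdict.

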